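# Line up the soapstone seals by height on the acrylic step shelf

### The arm

A 6-joint arm with a two-finger parallel gripper is mounted at the origin on the work surface. World frame = base frame: x ahead of the robot, y to its left, z up, the work surface at z = 0. Lengths are in m, angles in rad, forces in N, time in s.
With the tool pointing down it reaches from about 0.225 to 0.875 m from the base axis. Payload 3.4 kg.
Tool frame: the origin (TCP) lies at the very end of the fingers, on their centre line; the grasp point (between the pads) lies 19 mm behind it; z points along the fingers, y is the direction in which the jaws open and shut (so a half turn about z gives the same grasp; the last joint's range is limited). The gripper opens to 85 mm and grips with 20 to 120 N. Pads are 22 mm wide; open, the fingers measure 114 mm over their backs; the gripper's body (76 mm by 85 mm) begins 54 mm behind the grasp point. The pads swing forward as they close: fully open they stand 13 mm farther back than shut.
Start: joints at [-1.313, 0.276, 1.505, -0, 1.361, -0.121], TCP at [0.213, -0.534, 0.231] pointing down, gripper open.
Joint ranges: [-2.89, 2.89], [-0.75, 2.08], [0.22, 2.7], [-1.18, 4.32], [0.11, 2.71], [-2.7, 2.7]. Speed limits (rad/s): [2.57, 2.57, 3.14, 3.14, 3.14, 3.14].

### API

Orientations are given as a unit quaternion [w, x, y, z].
In Python, from rig import telemetry, cams, sign_off, spotter gives the robot as it stands.
- The arm moves only by the tool servo_tool, never from a script. Its argument "steps" is a list of rows, each a list of 6 numbers: the shift along the tool's x, y, z in mm, then the turn, a rotation vector about the tool's x, y, z in degrees. In form: [[x, y, z, ax, ay, az], ...]. A call has 1 to 8 rows; each row is the pose to reach, as a shift and turn from the pose commanded when the call began, along the tool's axes at that moment; what a row does not reach only later rows make up. A row lasts 1/10 s, in which the tool goes at most 50 mm and 8.59 degrees, less where a joint would pass 70% of its speed; a pose out of reach is approached as far as the arm can. A call with a gripper value outside its range is refused whole. "hand" is the closure in counts, from 0 (fully open) to 255 (shut), set as the call begins (left out, the last holds). The fingers move at their own pace and stop on an object; "grip_force" is the grip in N (left out, the last holds). Time passes only in rows, so rows that repeat a pose let the fingers close. It gives the time, the measured TCP pose, the force and the opening at its end, in the units of the state.
- telemetry.get_state(): the state, without advancing time (a new reading comes with each control period).
- cams.get_image(name): name is "scene" or "top" or "wrist"; returns (picture, depth): 480x640x3 uint8, red, green, blue; 480x640 float32, m along the optical axis (not along the pixel's ray), 0 where there is no reading.
- cams.camera_model(name): a dict with "camera_matrix" (3x3 intrinsics, pixels), "origin" and "rotation" of the camera in the world; the wrist camera has in their place "tool_from_camera" (4x4, takes a point from camera to tool coordinates, whose origin is the TCP and whose axes are the flange's). Camera axes: x right, y up, looking along -z (the intrinsics and any distortion apply to the point x, -y, -z); pixel columns grow to the right and rows downward; lengths in m; the calibration is good to about 2 mm. A picture is of the moment at which its call begins: read the wrist's pose just before it. camera_model takes no time and is no camera call.
- sign_off(): hands the job in, once; it reports no verdict.
Trained networks look in the newest picture that a camera, given by its name, has taken for a name from the list of things; names that differ only in an ending like _2 or _b are one class to them, and where a whole thing is asked for, a point or a joint stands for the part that bears it (a point fixed in the world has none). Each returns a list of dicts, best first, with "conf" (0 to 1); they miss things now and then, are a little off and sometimes report something else, mostly with a low value. They report only what shows in the picture. A call takes as long as a camera call.
- spotter.outline_of(query, camera): "region" (480x640 bool, what is visible of it) and "rect" ([left, top, width, height] in pixels, round what is visible of it).
The state is a dict: "clock": time; "qpos": joint angles; "qd": joint speeds; "effort": joint torques, N m; "position": TCP position; "ee_rot": TCP orientation; "contact_force": force on the tool from outside, world axes, zero at the start; "moment": the same for the moment, N m; "width": finger opening in m.
Only numpy, scipy, OpenCV 4.12 (cv2) and the standard library are available. Lean on these libraries where they do the work, as an engineer would, in place of code of your own. Each camera call takes 0.05 s, during which the arm holds its last target.

### The job

Line up the four soapstone seals upright on the four felt pads along the clear shelf's lower step, in order of height from the shortest at the left end to the tallest at the right end as seen from the robot, each near the middle of its pad and turned square to it. The stone chips easily: set each seal down gently without dropping it or letting it fall over, and leave the mug and the paste dish where they are.

Things in the scene. Friction and masses are not known exactly. Their poses are not given: they have to be found in the camera images.
- honey_seal_center (a point): Centre, half-way up, of the honey-yellow soapstone seal blank with a small low dome on top: the shortest of the four, 38 mm tall in all. It is a 20 x 20 mm square prism to 32 mm above its foot (plain flat sides to grip), the decorated top is narrower. About 42 g. It stands upright on the desk; its z axis points up, x and y are square to its flat sides.
- green_seal_center (a point): Centre, half-way up, of the pale green soapstone seal blank with a small stepped top: the second shortest, 50 mm tall in all. It is a 24 x 24 mm square prism to 44 mm above its foot (plain flat sides to grip), the decorated top is narrower. About 78 g. It stands upright on the desk; its z axis points up, x and y are square to its flat sides.
- red_seal_center (a point): Centre, half-way up, of the brick-red soapstone seal blank with a stepped roof-like top: the second tallest, 62 mm tall in all. It is a 28 x 28 mm square prism to 54 mm above its foot (plain flat sides to grip), the decorated top is narrower. About 130 g. It stands upright on the desk; its z axis points up, x and y are square to its flat sides.
- black_seal_center (a point): Centre, half-way up, of the black soapstone seal blank with a little loop-shaped knob on top: the tallest of the four, 76 mm tall in all. It is a 32 x 32 mm square prism to 61 mm above its foot (plain flat sides to grip), the decorated top is narrower. About 205 g. It stands upright on the desk; its z axis points up, x and y are square to its flat sides.
- pad_1: Dark blue felt pad, leftmost (+y end) of four in a row seen from the robot, 44 x 44 x 2 mm, fixed; origin under its centre, so its top is 2 mm above that. y axis runs along the row to the left, x away from the robot to the upper step. The pads lie in a straight row, 64 mm centre to centre, on the lower step (34 mm above the desk) of a fixed clear acrylic shelf with two steps, 260 mm wide.
- pad_2: Dark blue felt pad, second from the left of four in a row seen from the robot, 44 x 44 x 2 mm, fixed; origin under its centre, so its top is 2 mm above that. Axes as pad_1. Pad centres lie 42.5 mm from the step's front edge and 47.5 mm from the riser to the upper step, which is 80 mm above the desk, 75 mm deep and carries a 12 mm thick yellow eraser.
- pad_3: Dark blue felt pad, third from the left of four in a row seen from the robot, 44 x 44 x 2 mm, fixed; origin under its centre, so its top is 2 mm above that. Axes as pad_1. A second fixed shelf of the same form, without pads, stands beside this one on the left or right; its lower step is stocked up to 52 mm above the desk, its upper step (a steel compass) up to 90 mm.
- pad_4: Dark blue felt pad, rightmost (-y end) of four in a row seen from the robot, 44 x 44 x 2 mm, fixed; origin under its centre, so its top is 2 mm above that. Axes as pad_1.
- paste_dish: Round lidded white porcelain seal-paste dish with a blue line and knob, 62 mm across and 29 mm high, standing loose on the desk among the seals; origin under its centre. To be left where it is.
- mug: Plain beige ceramic mug, 80 mm across, 95 mm tall, its handle on its own +y side; stands loose on the desk, left or right of the work; origin under its centre. To be left where it is. (A flat protractor, 3 mm, and a pencil, 12 mm high, also lie loose at the sides.)

How it is judged:
At the end, for the whole second after the job is handed in: Honey seal on pad 1 (left), green on 2, red on 3, black on 4 (right): each centre within 10 mm of its pad's centre from above, standing on the pad (height within 4 mm), upright within 0.08 rad, square to the pad within 0.21 rad (any side in front), released and at rest (horizontal distance between honey_seal_center and pad_1 below 0.01 m and z of honey_seal_center in the frame of pad_1 between 0.017 and 0.025 m and angle between each of honey_seal_center, green_seal_center, red_seal_center, black_seal_center's own z axis and vertical below 0.08 rad and (angle between the x axis of honey_seal_center and the x axis of pad_1, either way round below 0.21 rad or angle between the x axis of honey_seal_center and the y axis of pad_1, either way round below 0.21 rad) and linear speed of each of honey_seal, green_seal, red_seal, black_seal below 0.02 m/s and angular speed of each of honey_seal, green_seal, red_seal, black_seal below 0.1 rad/s and contact force between the fingers and honey_seal below 0.05 N and horizontal distance between green_seal_center and pad_2 below 0.01 m and z of green_seal_center in the frame of pad_2 between 0.023 and 0.031 m and (angle between the x axis of green_seal_center and the x axis of pad_2, either way round below 0.21 rad or angle between the x axis of green_seal_center and the y axis of pad_2, either way round below 0.21 rad) and contact force between the fingers and green_seal below 0.05 N and horizontal distance between red_seal_center and pad_3 below 0.01 m and z of red_seal_center in the frame of pad_3 between 0.029 and 0.037 m and (angle between the x axis of red_seal_center and the x axis of pad_3, either way round below 0.21 rad or angle between the x axis of red_seal_center and the y axis of pad_3, either way round below 0.21 rad) and contact force between the fingers and red_seal below 0.05 N and horizontal distance between black_seal_center and pad_4 below 0.01 m and z of black_seal_center in the frame of pad_4 between 0.036 and 0.044 m and (angle between the x axis of black_seal_center and the x axis of pad_4, either way round below 0.21 rad or angle between the x axis of black_seal_center and the y axis of pad_4, either way round below 0.21 rad) and contact force between the fingers and black_seal below 0.05 N); the robot touches nothing.
It fails at once if a seal falls over or is laid down (tilt above 0.8 rad) (angle between any of honey_seal_center, green_seal_center, red_seal_center, black_seal_center's own z axis and vertical above 0.8 rad).
It fails at once if a seal is dropped or thrown (out of the fingers and moving faster than 0.6 m/s, a fall of about 2 cm) ((contact force between the fingers and honey_seal below 0.02 N and linear speed of honey_seal above 0.6 m/s) or (contact force between the fingers and green_seal below 0.02 N and linear speed of green_seal above 0.6 m/s) or (contact force between the fingers and red_seal below 0.02 N and linear speed of red_seal above 0.6 m/s) or (contact force between the fingers and black_seal below 0.02 N and linear speed of black_seal above 0.6 m/s)).
It fails at once if the paste dish is shifted by more than 2 cm or tipped (distance of paste_dish from where it was at the start of the episode above 0.02 m or angle between paste_dish's own z axis and vertical above 0.3 rad).
It fails at once if the mug is shifted by more than 2 cm or tipped (distance of mug from where it was at the start of the episode above 0.02 m or angle between mug's own z axis and vertical above 0.3 rad).
It also fails if it takes over 96 s, if anything falls off the work surface, if the arm or the gripper's body presses on something with over 40 N, if the wrist force passes 120 N, or if a joint passes its speed limit or range.

## Working session

There is one attempt and no reset: what is moved stays moved. The work goes in short steps, Python scripts to look and compute and a tool call to move; the robot and the scene stay as the last step left them, time stands still between calls to the robot, and variables do not carry over. Pictures are saved under pics/ and viewed, and the job is handed in when it is done.

Besides the shell and the picture viewer there is one more tool, called after "Call:" by a JSON object that holds its "api" and its "payload". servo_tool: Moves the arm, as the interface text tells. Its arguments: {"type":"object","properties":{"steps":{"type":"array","items":{"type":"array","items":{"type":"number"}}},"hand":{"type":"number"},"grip_force":{"type":"number"}},"required":["steps"]}

```bash
ls; mkdir -p pics; python3 - <<'E'
from rig import telemetry,cams
import cv2,json
s=telemetry.get_state(); print(s)
for n in("scene","top","wrist"):
    im,d=cams.get_image(n); cv2.imwrite(f"pics/{n}0.png",im[:,:,::-1]); print(n,{k:(v.round(4).tolist() if hasattr(v,'round') else v) for k,v in cams.camera_model(n).items()})
E
```

```text
pics
{'clock': 0.0, 'qpos': array([-1.31302823e+00,  2.76602658e-01,  1.50616224e+00,  1.03480009e-05,
        1.36069293e+00, -1.21004414e-01]), 'qd': array([-3.24599727e-05,  5.94254938e-04, -1.26650613e-03,  6.81108615e-04,
       -7.13211818e-04, -2.95202132e-04]), 'effort': array([-2.04256437e-03, -4.16773081e+01, -2.45802695e+01, -8.90714127e-04,
        1.09642619e-02, -6.12952931e-06]), 'position': array([ 0.21248112, -0.53371931,  0.23042375]), 'ee_rot': array([-9.30753998e-04,  9.82119738e-01,  1.88255015e-01, -5.86750007e-05]), 'contact_force': array([-0.26544227,  0.02361946,  0.88525514]), 'moment': array([ 0.02093537,  0.00170177, -0.00440218]), 'width': 0.08529477311222473}
scene {'camera_matrix': [[450.3027, 0.0, 327.5846], [0.0, 450.3027, 240.2438], [0.0, 0.0, 1.0]], 'origin': [0.8984, -0.6392, 0.7467], 'rotation': [0.8802, 0.3872, 0.108, 0.2522]}
top {'camera_matrix': [[593.9199, 0.0, 317.8743], [0.0, 593.9199, 240.2028], [0.0, 0.0, 1.0]], 'origin': [0.2929, -0.0155, 1.3458], 'rotation': [0.7109, 0.0564, -0.0572, -0.6987]}
wrist {'camera_matrix': [[366.0975, 0.0, 313.0098], [0.0, 366.0975, 235.4893], [0.0, 0.0, 1.0]], 'tool_from_camera': [[0.0001, 0.96, 0.28, 0.0706], [1.0, -0.0001, -0.0, -0.0009], [-0.0, 0.28, -0.96, -0.1435], [0.0, 0.0, 0.0, 1.0]]}
```

View pics/top0.png

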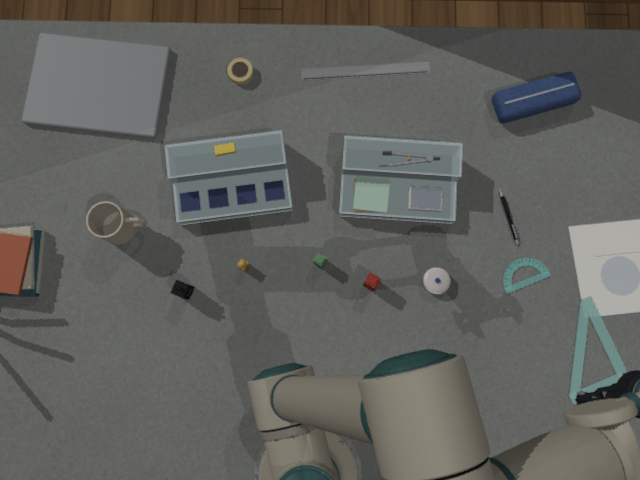

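View pics/scene0.png

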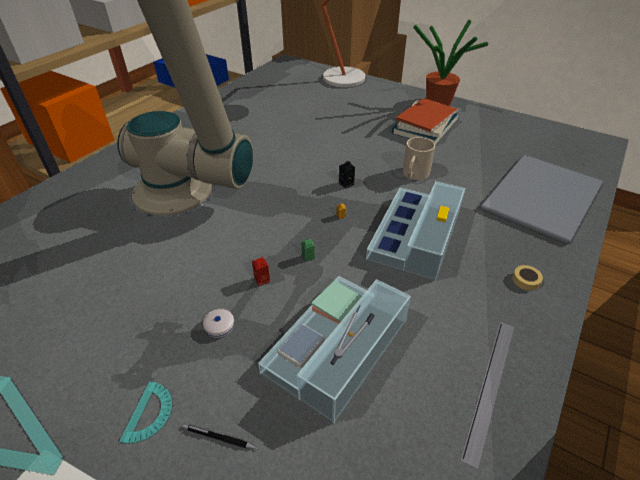

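```bash
cat > h.py <<'E'
import numpy as np,cv2
from rig import telemetry,cams,spotter
from scipy.spatial.transform import Rotation as R
def q2R(q): return R.from_quat([q[1],q[2],q[3],q[0]]).as_matrix()
def pose(cam,st=None):
    m=cams.camera_model(cam); K=np.array(m['camera_matrix'])
    if cam=='wrist':
        T=np.array(m['tool_from_camera']); Rt=q2R(st['ee_rot'])
        return K,np.array(st['position'])+Rt@T[:3,3],Rt@T[:3,:3]
    r=np.array(m['rotation']); return K,np.array(m['origin']),(q2R(r) if r.size==4 else r)
def cloud(cam,d,st=None):
    K,o,Rm=pose(cam,st); v,u=np.mgrid[0:480,0:640]
    P=np.stack([(u-K[0,2])/K[0,0]*d,-(v-K[1,2])/K[1,1]*d,-d],-1)
    return P@Rm.T+o
def ray_at_z(cam,uv,z,st=None):
    K,o,Rm=pose(cam,st); uv=np.asarray(uv,float).reshape(-1,2)
    r=np.stack([(uv[:,0]-K[0,2])/K[0,0],-(uv[:,1]-K[1,2])/K[1,1],-np.ones(len(uv))],-1)@Rm.T
    return o+r*((z-o[2])/r[:,2])[:,None]
E
python3 - <<'E'
from h import *
im,d=cams.get_image("top"); np.savez("top0.npz",im=im,d=d)
P=cloud("top",d)
H=dict(honey_seal_center=.038,green_seal_center=.05,red_seal_center=.062,black_seal_center=.076,pad_1=.036,pad_2=.036,paste_dish=.029,mug=.095)
vis=im.copy()
for n in H:
    for r in spotter.outline_of(n,"top")[:5]:
        m=r['region'];m=m.astype(bool); p=P[m]; zs=p[:,2]
        top=p[np.abs(zs-np.percentile(zs,90))<.008]
        v,u=np.nonzero(m); print(n,round(r['conf'],2),r['rect'],"z",np.percentile(zs,[5,50,95]).round(3),"topc",top.mean(0).round(4),"px",u.mean().round(1),v.mean().round(1),m.sum())
c=cv2.resize(im[225:305,160:460],None,fx=2.6,fy=2.6,interpolation=cv2.INTER_CUBIC);cv2.imwrite("pics/topc1.png",c[:,:,::-1])
c=cv2.resize(im[120:230,155:300],None,fx=5,fy=5,interpolation=cv2.INTER_CUBIC);cv2.imwrite("pics/topc2.png",c[:,:,::-1])
E
```

```text
honey_seal_center 0.63 [85.3, 204.2, 61.1, 42.1] z [0.    0.046 0.094] topc [0.5329 0.4447 0.0908] px 111.6 223.0 1677
honey_seal_center 0.45 [241.3, 263.8, 6.7, 4.8] z [0.019 0.033 0.039] topc [0.448  0.1521 0.034 ] px 242.7 265.0 69
red_seal_center 0.46 [358.4, 272.3, 22.3, 19.3] z [0.012 0.056 0.063] topc [ 0.4151 -0.1341  0.0587] px 371.0 281.7 202
black_seal_center 0.67 [170.5, 278.1, 23.1, 22.3] z [0.012 0.061 0.072] topc [0.3899 0.2816 0.0645] px 182.1 289.8 288
pad_1 0.92 [262.1, 180.0, 23.7, 24.1] z [0.03  0.034 0.038] topc [0.618  0.0883 0.0341] px 273.2 190.5 385
pad_1 0.89 [175.4, 191.0, 21.6, 21.8] z [0.03  0.034 0.038] topc [0.5891 0.2778 0.0342] px 189.0 201.5 367
pad_1 0.78 [236.9, 181.6, 20.6, 22.8] z [0.03  0.035 0.039] topc [0.6084 0.1503 0.0347] px 245.5 194.1 376
pad_1 0.57 [205.1, 193.3, 24.8, 15.5] z [0.03  0.034 0.039] topc [0.5987 0.2151 0.0345] px 216.9 197.8 373
pad_1 0.16 [315.6, 255.5, 10.3, 9.8] z [0.037 0.046 0.051] topc [ 0.4601 -0.0191  0.0473] px 319.4 260.1 111
pad_2 0.92 [262.1, 180.0, 23.7, 24.1] z [0.03  0.034 0.038] topc [0.618  0.0883 0.0341] px 273.2 190.5 385
pad_2 0.89 [175.4, 191.0, 21.6, 21.8] z [0.03  0.034 0.038] topc [0.5891 0.2778 0.0342] px 189.0 201.5 367
pad_2 0.78 [236.9, 181.6, 20.6, 22.8] z [0.03  0.035 0.039] topc [0.6084 0.1503 0.0347] px 245.5 194.1 376
pad_2 0.57 [205.1, 193.3, 24.8, 15.5] z [0.03  0.034 0.039] topc [0.5987 0.2151 0.0345] px 216.9 197.8 373
pad_2 0.16 [315.6, 255.5, 10.3, 9.8] z [0.037 0.046 0.051] topc [ 0.4601 -0.0191  0.0473] px 319.4 260.1 111
paste_dish 0.64 [424.1, 270.0, 26.7, 24.4] z [0.017 0.023 0.028] topc [ 0.421  -0.2809  0.0236] px 435.8 280.8 586
mug 0.81 [86.0, 202.2, 63.8, 40.4] z [0.001 0.046 0.093] topc [0.5308 0.4414 0.0903] px 112.2 223.1 1590
```

View pics/topc1.png

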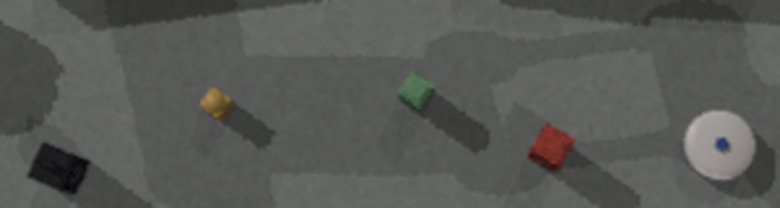

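View pics/topc2.png

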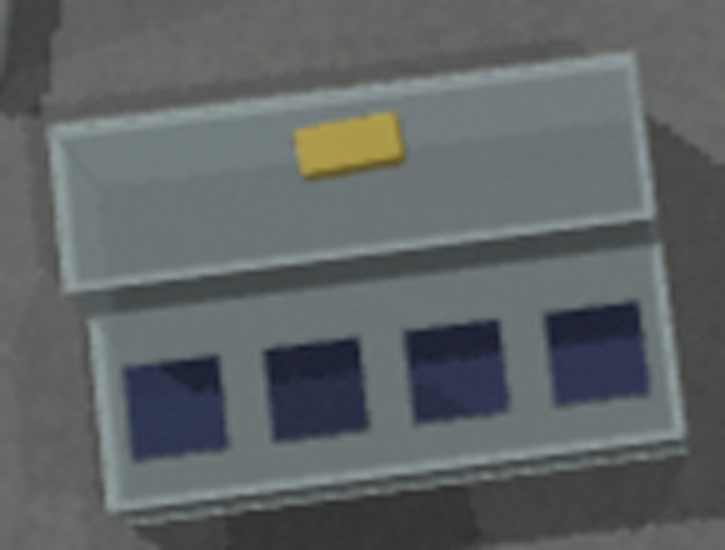

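```bash
cat >> h.py <<'E'
def Rd(yaw):
    y=np.radians(yaw); return R.from_euler('z',y).as_matrix()@np.diag([1.,-1,-1])
def plan(p,yaw=None,st=None):
    st=st or telemetry.get_state(); Rt=q2R(st['ee_rot'])
    cy=np.degrees(np.arctan2(Rt[1,0],Rt[0,0]))
    if yaw is None: yaw=cy
    dp=Rt.T@(np.array(p)-st['position'])*1000
    rv=R.from_matrix(Rt.T@Rd(yaw)).as_rotvec(degrees=True)
    print("t %.2f yaw %.2f"%(st['clock'],cy),"pos",np.round(st['position'],4),"w",round(st['width'],4),"DELTA",dp.round(1).tolist(),rv.round(2).tolist(),"|",np.linalg.norm(dp).round())
E
python3 - <<'E'
from h import *
plan([.40,-.134,.20],65)
z=np.load("top0.npz");P=cloud("top",z['d'])
for (u,v) in [(225,150),(200,160),(167,150),(260,140),(284,135),(226,172),(290,205),(176,220),(230,213),(60,80)]: print((u,v),P[v,u].round(3))
for n,px in dict(p1=(189,201.5),p2=(216.9,197.8),p3=(245.5,194.1),p4=(273.2,190.5)).items(): print(n,ray_at_z("top",px,.036).round(4))
E
```

```text
t 0.60 yaw 21.70 pos [ 0.2126 -0.5343  0.2314] w 0.0854 DELTA [322.1, -302.6, 31.3] [0.01, 0.0, -43.3] | 443.0
(225, 150) [0.695 0.193 0.087]
(200, 160) [0.674 0.248 0.078]
(167, 150) [0.696 0.323 0.076]
(260, 140) [0.723 0.118 0.076]
(284, 135) [ 0.762  0.069 -0.002]
(226, 172) [0.651 0.192 0.063]
(290, 205) [0.585 0.049 0.035]
(176, 220) [0.547 0.306 0.029]
(230, 213) [0.565 0.184 0.032]
(60, 80) [0.885 0.605 0.011]
p1 [[0.5888 0.2772 0.036 ]]
p2 [[0.5985 0.2147 0.036 ]]
p3 [[0.6082 0.1504 0.036 ]]
p4 [[0.6177 0.088  0.036 ]]
```

Call:
{"api": "servo_tool", "payload": {"steps": [[35,-33,3,0,0,-5],[70,-66,7,0,0,-11],[105,-100,11,0,0,-17],[142,-133,15,0,0,-23],[178,-166,18,0,0,-29],[214,-200,22,0,0,-34],[250,-234,26,0,0,-39],[286,-268,28,0,0,-43]], "hand": 0, "grip_force": 30}}

```text
clock: 1.4
position: [0.3796, -0.1776, 0.2034]
ee_rot: [0.0, 0.844, 0.536, 0.0]
contact_force: [1.4, -0.6, -0.3]
width: 0.0853
```

Call:
{"api": "servo_tool", "payload": {"steps": [[22,-20,2,0,0,-0.3],[32,-30,2.5,0,0,-0.3],[35,-34,3,0,0,-0.3],[36,-35,3,0,0,-0.3]]}}

```text
clock: 1.8
position: [0.3629, -0.1326, 0.2006]
ee_rot: [0.001, 0.843, 0.537, -0.0]
contact_force: [0.3, -0.7, 0.9]
width: 0.0854
```

```bash
cat >> h.py <<'E'
def fitq(mask_uv,cam,z,st,yaw0=None):
    X=ray_at_z(cam,mask_uv,z,st)[:,:2]
    (c,s,a)=cv2.minAreaRect((X*1000).astype(np.float32)); return np.array(c)/1000,s,a
E
python3 - <<'E'
from h import *
plan([.415,-.134,.20],65)
st=telemetry.get_state(); im,d=cams.get_image("wrist"); np.savez("w1.npz",im=im,d=d); cv2.imwrite("pics/w1.png",im[:,:,::-1])
P=cloud("wrist",d,st)
for n in ["red_seal_center","green_seal_center"]:
  for r in spotter.outline_of(n,"wrist")[:2]:
    m=r['region'].astype(bool); p=P[m]; print(n,r['conf'],r['rect'],np.percentile(p[:,2],[2,25,50,75,98]).round(3),p[p[:,2]>np.percentile(p[:,2],95)-.015].mean(0).round(4))
E
```

```text
t 1.80 yaw 64.98 pos [ 0.3629 -0.1326  0.2006] w 0.0854 DELTA [20.7, 47.8, 0.6] [0.07, 0.05, -0.02] | 52.0
red_seal_center 0.6 [350.1, 166.0, 46.5, 41.4] [0.006 0.05  0.058 0.061 0.064] [ 0.4168 -0.131   0.0609]
green_seal_center 0.73 [347.5, 0.0, 45.5, 51.0] [0.002 0.037 0.046 0.05  0.052] [ 0.4622 -0.0189  0.0494]
```

View pics/w1.png

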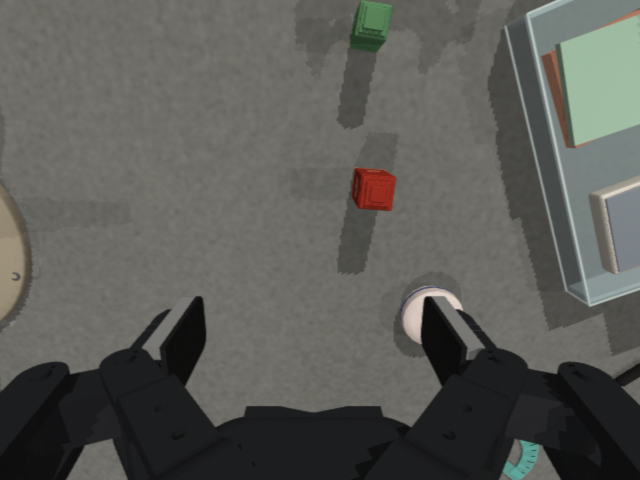

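```bash
cat >> h.py <<'E'
def sealfit(m,P,hs,side,cam="wrist",st=None):
    """fit known square footprint: all 3D points of seal lie inside side x side square; minimise outside distance + area tightness"""
    p=P[m]; p=p[(p[:,2]>hs*0.35)&(p[:,2]<hs+.02)][:,:2]*1000
    res=[]
    (c,s,a)=cv2.minAreaRect(p.astype(np.float32))
    # trimmed: percentile extents per angle
    for ang in np.arange(0,90,1.):
        t=np.radians(ang); u=p@[np.cos(t),np.sin(t)]; v=p@[-np.sin(t),np.cos(t)]
        ul,uh=np.percentile(u,[1.5,98.5]); vl,vh=np.percentile(v,[1.5,98.5])
        cu,cv_=(ul+uh)/2,(vl+vh)/2
        res.append(((uh-ul)*(vh-vl),ang,uh-ul,vh-vl,cu*np.cos(t)-cv_*np.sin(t),cu*np.sin(t)+cv_*np.cos(t)))
    return min(res),(c,s,a)
E
python3 - <<'E'
from h import *
st=telemetry.get_state(); im=np.load("w1.npz")['im']; d=np.load("w1.npz")['d'];P=cloud("wrist",d,st)
for n,h,s in [("red_seal_center",.054,.028),("green_seal_center",.044,.024)]:
    m=spotter.outline_of(n,"wrist")[0]['region'].astype(bool)
    print(n,[np.round(x,1) if not isinstance(x[0],tuple) else x for x in sealfit(m,P,h,s)])
    z=P[...,2]; sh=m&(abs(z-h)<.006)
    mm=m&(z>h-.006); q=np.argwhere(mm)[:,::-1]
    print(fitq(q,"wrist",h,st))
c=cv2.resize(im[0:220,320:430],None,fx=4,fy=4,interpolation=cv2.INTER_CUBIC)[:600] ;cv2.imwrite("pics/w1c.png",cv2.resize(im[150:225,335:410],None,fx=8,fy=8,interpolation=cv2.INTER_CUBIC)[:,:,::-1])
E
```

```text
red_seal_center [array([ 718.6,   61. ,   27. ,   26.7,  417.7, -133.1]), ((417.8706359863281, -133.7933349609375), (28.492616653442383, 28.048480987548828), 60.504425048828125)]
(array([ 0.41839603, -0.13241913]), (30.884183883666992, 28.61795425415039), 60.337310791015625)
green_seal_center [array([546.8,  57. ,  23.4,  23.4, 464.2, -18.8]), ((464.61700439453125, -18.63023567199707), (24.697345733642578, 24.31960678100586), 56.20976257324219)]
(array([ 0.46416263, -0.01915142]), (25.453262329101562, 24.265600204467773), 56.18629837036133)
```

View pics/w1c.png

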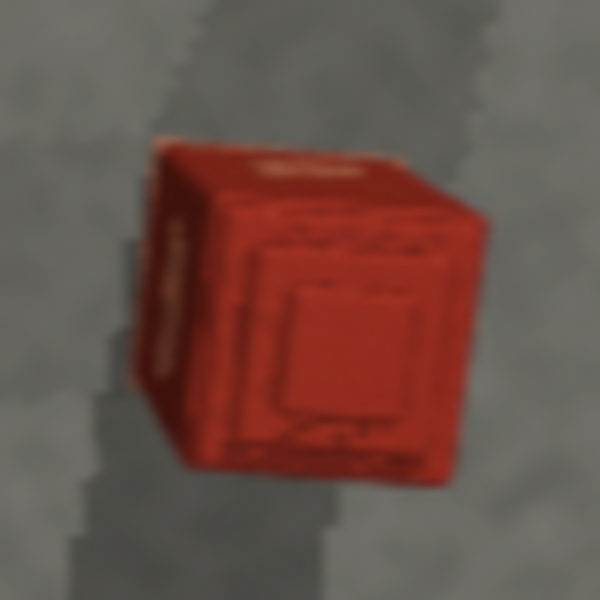

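```bash
python3 - <<'E'
from h import *
plan([.4178,-.1335,.10],60.5)
E
```

```text
t 2.05 yaw 64.90 pos [ 0.3633 -0.1332  0.2004] w 0.0853 DELTA [22.9, 49.4, 100.4] [0.04, 0.02, 4.4] | 114.0
```

Call:
{"api": "servo_tool", "payload": {"steps": [[8,17,20,0,0,1.5],[16,35,55,0,0,3],[22,47,85,0,0,4.4],[23,49.4,100,0,0,4.4],[23,49.4,100,0,0,4.4],[23,49.4,100,0,0,4.4]], "grip_force": 40}}

```text
clock: 2.65
position: [0.4176, -0.1326, 0.1003]
ee_rot: [-0.0, 0.864, 0.504, -0.0]
contact_force: [0.2, -0.3, 0.4]
width: 0.0854
```

```bash
python3 - <<'E'
from h import *
plan([.4178,-.1335,.012],60.5)
st=telemetry.get_state(); im,d=cams.get_image("wrist"); cv2.imwrite("pics/w2.png",im[:,:,::-1])
P=cloud("wrist",d,st)
m=spotter.outline_of("red_seal_center","wrist")[0]['region'].astype(bool)
print(sealfit(m,P,.054,.028))
E
```

```text
t 2.65 yaw 60.56 pos [ 0.4176 -0.1326  0.1003] w 0.0854 DELTA [-0.6, 0.7, 88.3] [-0.03, 0.01, 0.06] | 88.0Traceback (most recent call last):
  File "<stdin>", line 5, in <module>
IndexError: list index out of range
```

View pics/w2.png

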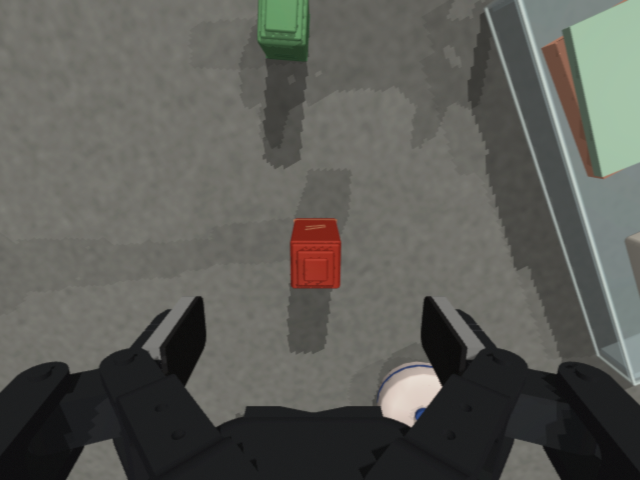

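Call:
{"api": "servo_tool", "payload": {"steps": [[-0.3,0.5,20,0,0,0],[-0.6,0.7,45,0,0,0],[-0.6,0.7,68,0,0,0],[-0.6,0.7,82,0,0,0],[-0.6,0.7,88,0,0,0],[-0.6,0.7,88,0,0,0]]}}

```text
clock: 3.35
position: [0.418, -0.1332, 0.0126]
ee_rot: [0.0, 0.863, 0.504, 0.0]
contact_force: [-0.6, 0.2, 0.2]
width: 0.0853
```

Call:
{"api": "servo_tool", "payload": {"steps": [[0,0,0,0,0,0],[0,0,0,0,0,0],[0,0,0,0,0,0],[0,0,0,0,0,0],[0,0,0,0,0,0],[0,0,0,0,0,0],[0,0,0,0,0,0]], "hand": 255, "grip_force": 40}}

```text
clock: 4.05
position: [0.4181, -0.1331, 0.0128]
ee_rot: [0.0, 0.863, 0.505, 0.0]
contact_force: [-0.2, 1.1, 6.0]
width: 0.0275
```

Call:
{"api": "servo_tool", "payload": {"steps": [[0,0,-8,0,0,0],[0,0,-25,0,0,0],[0,0,-55,0,0,0],[0,0,-90,0,0,0],[0,0,-120,0,0,0],[0,0,-140,0,0,0],[0,0,-148,0,0,0],[0,0,-150,0,0,0]]}}

```text
clock: 4.85
position: [0.4179, -0.133, 0.1629]
ee_rot: [0.001, 0.863, 0.505, 0.0]
contact_force: [-0.2, 0.4, -2.0]
width: 0.0275
```

```bash
python3 - <<'E'
from h import *
plan([.6082,.1504,.16],98.7)
E
```

```text
t 4.85 yaw 60.61 pos [ 0.4179 -0.133   0.1629] w 0.0275 DELTA [340.3, 26.7, 3.0] [0.08, 0.03, -38.09] | 341.0
```

Call:
{"api": "servo_tool", "payload": {"steps": [[25,2,0,0,0,-3],[70,5,1,0,0,-8],[118,9,1,0,0,-14],[166,13,2,0,0,-20],[214,17,2,0,0,-26],[260,20,3,0,0,-31],[300,24,3,0,0,-35],[325,26,3,0,0,-38]]}}

```text
clock: 5.65
position: [0.6005, 0.1402, 0.1568]
ee_rot: [-0.001, 0.65, 0.76, -0.001]
contact_force: [-0.2, -0.4, -1.0]
width: 0.0279
```

```bash
python3 - <<'E'
from h import *
plan([.6082,.1504,.12],98.7)
E
```

```text
t 5.65 yaw 98.85 pos [0.6005 0.1402 0.1568] w 0.0279 DELTA [8.8, 9.3, 36.8] [-0.16, -0.05, 0.15] | 39.0
```

Call:
{"api": "servo_tool", "payload": {"steps": [[6,6,10,0,0,0],[9,9,25,0,0,0],[9,9,34,0,0,0],[9,9,36,0,0,0],[9,9,36,0,0,0],[9,9,36,0,0,0]]}}

```text
clock: 6.25
position: [0.6075, 0.1469, 0.1237]
ee_rot: [0.0, 0.653, 0.758, 0.0]
contact_force: [-0.4, -0.2, -1.1]
width: 0.0276
```

```bash
python3 - <<'E'
from h import *
plan([.6082,.1504,.049],98.7)
st=telemetry.get_state(); im,d=cams.get_image("wrist"); cv2.imwrite("pics/w3.png",im[:,:,::-1])
P=cloud("wrist",d,st)
for r in spotter.outline_of("pad_1","wrist"):
    m=r['region'].astype(bool);v,u=np.nonzero(m);q=np.argwhere(m)[:,::-1]
    print(r['conf'],r['rect'],fitq(q,"wrist",.036,st),np.median(P[m][:,2]).round(4))
for r in spotter.outline_of("red_seal_center","wrist")[:1]:
    m=r['region'].astype(bool); print(r['conf'],sealfit(m,P-np.array([0,0,.11]),.054,.028),np.percentile(P[m][:,2],[2,50,98]))
E
```

```text
t 6.25 yaw 98.53 pos [0.6075 0.1469 0.1237] w 0.0276 DELTA [3.4, 1.2, 74.7] [0.03, 0.01, -0.17] | 75.0
0.89 [279.8, 94.7, 81.1, 78.3] (array([0.6016449 , 0.21527913]), (44.853580474853516, 45.18108367919922), 8.540167808532715) 0.0369
0.85 [283.7, 0.0, 74.9, 59.6] (array([0.59309949, 0.2716004 ]), (44.63983154296875, 29.84776496887207), 8.551077842712402) 0.0369
0.74 [287.3, 201.3, 69.2, 64.7] (array([0.61126935, 0.15245078]), (44.06834030151367, 43.808616638183594), 8.52586555480957) 0.0369
0.61 ((np.float64(659.9374977783983), np.float64(9.0), np.float64(26.496918270831202), np.float64(24.90619818625784), np.float64(606.6808368210291), np.float64(148.96791473544752)), ((606.9550170898438, 147.68685913085938), (28.484149932861328, 28.484437942504883), 8.97602653503418)) [0.11832191 0.16797699 0.17431803]
```

View pics/w3.png

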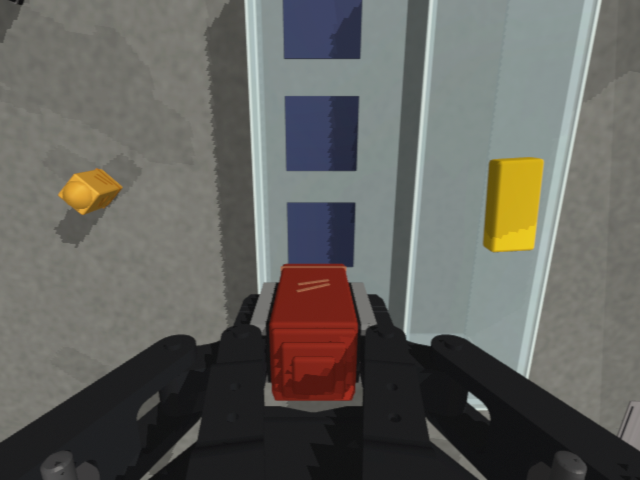

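```bash
python3 - <<'E'
from h import *
plan([.6103,.1517,.060],98.5)
E
```

```text
t 6.40 yaw 98.56 pos [0.6079 0.1473 0.1241] w 0.0275 DELTA [4.0, 3.0, 64.1] [0.08, 0.01, 0.06] | 64.0
```

Call:
{"api": "servo_tool", "payload": {"steps": [[2,2,12,0,0,0],[4,3,30,0,0,0],[4,3,48,0,0,0],[4,3,58,0,0,0],[4,3,63,0,0,0],[4,3,64,0,0,0],[4,3,64,0,0,0]]}}

```text
clock: 7.1
position: [0.6103, 0.1522, 0.0596]
ee_rot: [0.0, 0.652, 0.758, 0.0]
contact_force: [0.3, -0.1, -1.7]
width: 0.0277
```

```bash
python3 - <<'E'
from h import *
plan([.6103,.1517,.049],98.5)
E
```

```text
t 7.10 yaw 98.60 pos [0.6103 0.1522 0.0596] w 0.0277 DELTA [-0.5, -0.1, 10.6] [0.05, 0.01, 0.1] | 11.0
```

Call:
{"api": "servo_tool", "payload": {"steps": [[0,0,3,0,0,0],[0,0,6,0,0,0],[0,0,8,0,0,0],[0,0,9.5,0,0,0],[0,0,10.5,0,0,0],[0,0,10.5,0,0,0],[0,0,10.5,0,0,0]]}}

```text
clock: 7.8
position: [0.6099, 0.1521, 0.0489]
ee_rot: [0.0, 0.652, 0.758, -0.0]
contact_force: [-1.1, 0.2, 0.2]
width: 0.0272
```

Call:
{"api": "servo_tool", "payload": {"steps": [[0,0,0.4,0,0,0],[0,0,0.8,0,0,0],[0,0,0.8,0,0,0]]}}

```text
clock: 8.1
position: [0.6099, 0.1521, 0.0489]
ee_rot: [0.0, 0.652, 0.758, 0.0]
contact_force: [-2.0, -1.2, 5.1]
width: 0.028
```

Call:
{"api": "servo_tool", "payload": {"steps": [[0,0,0.4,0,0,0],[0,0,0.4,0,0,0],[0,0,0.4,0,0,0],[0,0,0.4,0,0,0]], "hand": 130}}

```text
clock: 8.5
position: [0.6099, 0.1521, 0.0473]
ee_rot: [-0.0, 0.652, 0.758, -0.0]
contact_force: [-0.6, -0.1, -0.6]
width: 0.0419
```

Call:
{"api": "servo_tool", "payload": {"steps": [[0,0,-8,0,0,0],[0,0,-25,0,0,0],[0,0,-55,0,0,0],[0,0,-90,0,0,0],[0,0,-110,0,0,0],[0,0,-120,0,0,0],[0,0,-120,0,0,0]]}}

```text
clock: 9.2
position: [0.6108, 0.1523, 0.1694]
ee_rot: [0.001, 0.652, 0.758, 0.001]
contact_force: [-0.5, 0.1, 0.5]
width: 0.0417
```

```bash
python3 - <<'E'
from h import *
plan([.455,-.03,.16],57)
st=telemetry.get_state(); im,d=cams.get_image("wrist"); cv2.imwrite("pics/w4.png",im[:,:,::-1])
P=cloud("wrist",d,st)
for r in spotter.outline_of("pad_1","wrist"):
    m=r['region'].astype(bool);v,u=np.nonzero(m);q=np.argwhere(m)[:,::-1]
    print(r['conf'],r['rect'],fitq(q,"wrist",.036,st),np.median(P[m][:,2]).round(4))
for r in spotter.outline_of("red_seal_center","wrist")[:1]:
    m=r['region'].astype(bool); print(r['conf'],sealfit(m,P-np.array([0,0,.036]),.054,.028),np.percentile(P[m][:,2],[2,50,98]))
for r in spotter.outline_of("honey_seal_center","wrist")[:1]:
    m=r['region'].astype(bool); print(r['conf'],sealfit(m,P,.032,.02),np.percentile(P[m][:,2],[2,50,98]))
E
```

```text
t 9.20 yaw 98.61 pos [0.6108 0.1523 0.1694] w 0.0417 DELTA [-156.9, -181.3, 8.8] [0.19, -0.06, 41.61] | 240.0
0.87 [282.6, 107.7, 64.5, 65.3] (array([0.60187616, 0.21551331]), (44.08771896362305, 43.235172271728516), 8.588079452514648) 0.0369
0.69 [285.4, 196.9, 58.6, 53.3] (array([0.61127728, 0.15239067]), (43.87812805175781, 43.55685806274414), 8.538402557373047) 0.0369
0.57 [284.9, 5.7, 61.6, 74.6] (array([0.59239886, 0.27905692]), (44.85068130493164, 44.45915985107422), 8.988265991210938) 0.0369
0.55 [288.2, 274.9, 52.1, 49.6] (array([0.62083014, 0.08929625]), (44.09539031982422, 44.61920928955078), 8.512557983398438) 0.0369
0.62 ((np.float64(690.7407543820448), np.float64(9.0), np.float64(26.211057131543384), np.float64(26.353029216466858), np.float64(609.2032101243618), np.float64(153.25170823081592)), ((609.3631591796875, 153.05081176757812), (27.854938507080078, 27.412755966186523), 9.230304718017578)) [0.04415448 0.09393828 0.09963427]
0.73 ((np.float64(374.4515885656591), np.float64(55.0), np.float64(19.383664277064497), np.float64(19.31789486308452), np.float64(453.09697924034896), np.float64(155.3102958899345)), ((452.8055419921875, 155.16781616210938), (21.138500213623047, 20.282564163208008), 54.869911193847656)) [0.00356896 0.03198557 0.03929441]
```

View pics/w4.png

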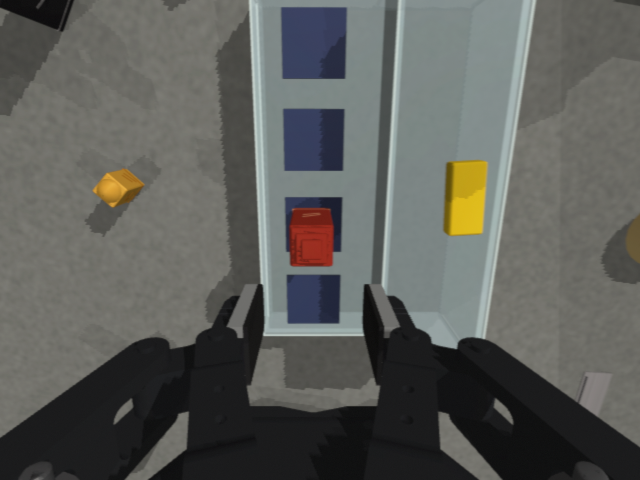

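```bash
python3 - <<'E'
from h import *
plan([.453,.1553,.12],55)
E
```

```text
t 9.40 yaw 98.60 pos [0.6089 0.152  0.1659] w 0.042 DELTA [26.6, -153.5, 46.4] [-0.18, 0.07, 43.6] | 162.0
```

Call:
{"api": "servo_tool", "payload": {"steps": [[5,-25,0,0,0,6],[11,-65,5,0,0,14],[18,-105,15,0,0,22],[23,-135,28,0,0,30],[26,-150,40,0,0,38],[26.6,-153.5,46,0,0,43.6],[26.6,-153.5,46,0,0,43.6],[26.6,-153.5,46,0,0,43.6]], "hand": 0}}

```text
clock: 10.2
position: [0.4543, 0.1555, 0.1211]
ee_rot: [-0.0, 0.886, 0.463, -0.0]
contact_force: [-0.5, 0.8, 0.1]
width: 0.0855
```

```bash
python3 - <<'E'
from h import *
st=telemetry.get_state(); im,d=cams.get_image("wrist"); cv2.imwrite("pics/w5.png",im[:,:,::-1])
P=cloud("wrist",d,st)
for r in spotter.outline_of("honey_seal_center","wrist")[:2]:
    m=r['region'].astype(bool); print(r['conf'],r['rect'],sealfit(m,P,.032,.02),np.percentile(P[m][:,2],[2,50,98]))
plan([.453,.1553,.003],55)
E
```

```text
0.78 [295.2, 220.6, 33.2, 36.5] ((np.float64(352.4746925101369), np.float64(54.0), np.float64(18.3988815738482), np.float64(19.157397752433894), np.float64(452.6115381478653), np.float64(155.69764975250627)), ((452.43902587890625, 155.23440551757812), (19.749174118041992, 19.54585075378418), 54.40401840209961)) [0.00825059 0.03389309 0.03942432]
t 10.30 yaw 55.07 pos [0.455  0.1555 0.1216] w 0.0852 DELTA [-1.4, -1.6, 118.6] [0.03, -0.02, 0.07] | 119.0
```

View pics/w5.png

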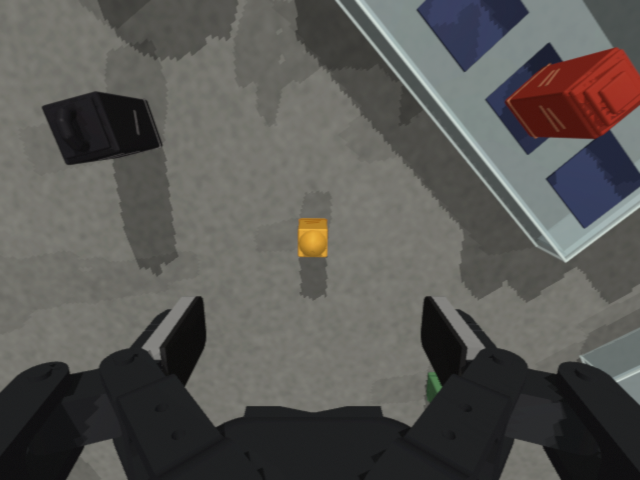

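Call:
{"api": "servo_tool", "payload": {"steps": [[-1,-1,20,0,0,0],[-1.7,-1.7,50,0,0,0],[-1.7,-1.7,80,0,0,0],[-1.7,-1.7,102,0,0,0],[-1.7,-1.7,113,0,0,0],[-1.7,-1.7,116.5,0,0,0],[-1.7,-1.7,116.5,0,0,0]]}}

```text
clock: 11.0
position: [0.4524, 0.1551, 0.0052]
ee_rot: [0.0, 0.887, 0.462, 0.0]
contact_force: [0.2, 0.8, 0.0]
width: 0.0855
```

Call:
{"api": "servo_tool", "payload": {"steps": [[0,0,0,0,0,0],[0,0,0,0,0,0],[0,0,0,0,0,0],[0,0,0,0,0,0],[0,0,0,0,0,0],[0,0,0,0,0,0],[0,0,0,0,0,0],[0,0,0,0,0,0]], "hand": 255, "grip_force": 30}}

```text
clock: 11.8
position: [0.4521, 0.1551, 0.0055]
ee_rot: [0.0, 0.887, 0.462, 0.0]
contact_force: [-0.6, -0.2, 6.6]
width: 0.0195
```

Call:
{"api": "servo_tool", "payload": {"steps": [[0,0,-5,0,0,0],[0,0,-20,0,0,0],[0,0,-50,0,0,0],[0,0,-85,0,0,0],[0,0,-115,0,0,0],[0,0,-130,0,0,0],[0,0,-135,0,0,0],[0,0,-135,0,0,0]]}}

```text
clock: 12.6
position: [0.4518, 0.155, 0.1404]
ee_rot: [0.0, 0.887, 0.462, 0.0]
contact_force: [0.8, -0.0, -0.6]
width: 0.0193
```

```bash
python3 - <<'E'
from h import *
plan([.5920,.2785,.13],98.6)
E
```

```text
t 12.60 yaw 55.00 pos [0.4518 0.155  0.1404] w 0.0193 DELTA [181.5, 44.0, 10.5] [0.05, -0.01, -43.6] | 187.0
```

Call:
{"api": "servo_tool", "payload": {"steps": [[15,4,0,0,0,-5],[45,11,0,0,0,-12],[85,21,0,0,0,-20],[125,30,2,0,0,-28],[157,38,5,0,0,-35],[176,43,8,0,0,-41],[181.5,44,10,0,0,-43.6],[181.5,44,10,0,0,-43.6]]}}

```text
clock: 13.4
position: [0.5914, 0.2788, 0.1271]
ee_rot: [-0.001, 0.652, 0.758, -0.002]
contact_force: [-0.5, -0.6, 0.1]
width: 0.0194
```

```bash
python3 - <<'E'
from h import *
st=telemetry.get_state(); im,d=cams.get_image("wrist"); cv2.imwrite("pics/w6.png",im[:,:,::-1])
P=cloud("wrist",d,st)
for r in spotter.outline_of("pad_1","wrist"):
    m=r['region'].astype(bool);q=np.argwhere(m)[:,::-1]
    print(r['conf'],r['rect'],fitq(q,"wrist",.036,st),np.median(P[m][:,2]).round(4))
for r in spotter.outline_of("honey_seal_center","wrist")[:2]:
    m=r['region'].astype(bool); print(r['conf'],r['rect'],sealfit(m,P-np.array([0,0,st['position'][2]-.0055]),.032,.02),np.percentile(P[m][:,2],[2,50,98]))
plan([.5920,.2785,.055],98.6)
E
```

```text
0.9 [286.2, 373.3, 58.0, 34.5] (array([0.60989313, 0.15990633]), (44.55043029785156, 29.051740646362305), 8.838102340698242) 0.0369
0.55 [281.7, 206.4, 68.3, 65.4] (array([0.59228662, 0.27864642]), (44.63715744018555, 44.88722229003906), 8.728021621704102) 0.037
0.68 [285.7, 276.9, 57.7, 84.5] ((np.float64(350.8756827679685), np.float64(9.0), np.float64(18.74116335984661), np.float64(18.722193282820854), np.float64(590.7285274542816), np.float64(280.19310443639336)), ((590.831298828125, 279.6923522949219), (19.56622886657715, 21.13775062561035), 8.263242721557617)) [0.12618289 0.15439679 0.16058803]
t 13.55 yaw 98.55 pos [0.5909 0.2779 0.1289] w 0.0198 DELTA [0.5, 1.4, 73.9] [-0.15, 0.04, -0.05] | 74.0
```

View pics/w6.png

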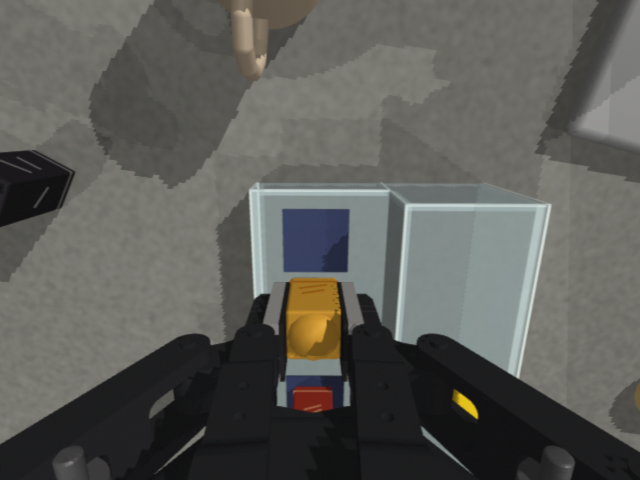

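Call:
{"api": "servo_tool", "payload": {"steps": [[0.5,1.4,12,0,0,0],[0.5,1.4,32,0,0,0],[0.5,1.4,52,0,0,0],[0.5,1.4,66,0,0,0],[0.5,1.4,72,0,0,0],[0.5,1.4,73.5,0,0,0],[0.5,1.4,73.5,0,0,0],[0.5,1.4,73.5,0,0,0]]}}

```text
clock: 14.35
position: [0.594, 0.2794, 0.0575]
ee_rot: [0.001, 0.652, 0.758, 0.001]
contact_force: [0.1, -0.1, 0.2]
width: 0.0196
```

Call:
{"api": "servo_tool", "payload": {"steps": [[0,-1.5,4,0,0,0],[0,-1.5,8,0,0,0],[0,-1.5,11,0,0,0],[0,-1.5,13,0,0,0],[0,-1.5,14.2,0,0,0],[0,-1.5,14.8,0,0,0],[0,-1.5,14.8,0,0,0],[0,-1.5,14.8,0,0,0]]}}

```text
clock: 15.15
position: [0.5919, 0.2791, 0.0419]
ee_rot: [0.0, 0.652, 0.758, 0.0]
contact_force: [1.0, 0.4, -0.3]
width: 0.0194
```

Call:
{"api": "servo_tool", "payload": {"steps": [[0,0,0.4,0,0,0],[0,0,0.8,0,0,0],[0,0,0.8,0,0,0]]}}

```text
clock: 15.45
position: [0.5919, 0.279, 0.0416]
ee_rot: [0.0, 0.652, 0.758, 0.0]
contact_force: [-1.0, -1.0, 4.1]
width: 0.0197
```

Touching. Release, rise.

Call:
{"api": "servo_tool", "payload": {"steps": [[0,0,0,0,0,0],[0,0,0,0,0,0],[0,0,0,0,0,0],[0,0,0,0,0,0]], "hand": 140}}

```text
clock: 15.85
position: [0.5917, 0.2789, 0.0407]
ee_rot: [-0.0, 0.652, 0.758, -0.0]
contact_force: [-0.0, -0.6, 0.5]
width: 0.0384
```

Call:
{"api": "servo_tool", "payload": {"steps": [[0,0,-6,0,0,0],[0,0,-20,0,0,0],[0,0,-50,0,0,0],[0,0,-85,0,0,0],[0,0,-105,0,0,0],[0,0,-110,0,0,0],[0,0,-110,0,0,0]]}}

```text
clock: 16.55
position: [0.5922, 0.2792, 0.1525]
ee_rot: [0.001, 0.652, 0.758, 0.001]
contact_force: [-0.6, 0.7, 0.2]
width: 0.0385
```

```bash
python3 - <<'E'
from h import *
st=telemetry.get_state(); im,d=cams.get_image("wrist"); cv2.imwrite("pics/w7.png",im[:,:,::-1])
P=cloud("wrist",d,st)
for n,h,s,o in [("honey_seal_center",.032,.02,.036),("black_seal_center",.061,.032,0)]:
  for r in spotter.outline_of(n,"wrist")[:2]:
    m=r['region'].astype(bool); print(n,r['conf'],r['rect'],sealfit(m,P-np.array([0,0,o]),h,s),np.percentile(P[m][:,2],[2,50,98]))
plan([.39,.28,.19],70)
E
```

```text
honey_seal_center 0.65 [299.6, 217.1, 29.0, 38.6] ((np.float64(369.53620838725925), np.float64(9.0), np.float64(18.902217423651905), np.float64(19.549886666993217), np.float64(591.3053217332767), np.float64(279.7705833102639)), ((591.5529174804688, 279.65191650390625), (19.851112365722656, 20.399375915527344), 9.167292594909668)) [0.03947718 0.0695376  0.07528249]
black_seal_center 0.78 [0.0, 146.8, 92.4, 69.2] ((np.float64(875.8291228852785), np.float64(69.0), np.float64(30.440271252927857), np.float64(28.772053823306123), np.float64(395.1163915422911), np.float64(285.69824512746396)), ((393.716796875, 285.3186950683594), (33.047027587890625, 32.259422302246094), 68.23492431640625)) [0.00503652 0.04949412 0.06922225]Traceback (most recent call last):
  File "<stdin>", line 6, in <module>
  File "h.py", line 39, in sealfit
    ul,uh=np.percentile(u,[1.5,98.5]); vl,vh=np.percentile(v,[1.5,98.5])
          ~~~~~~~~~~~~~^^^^^^^^^^^^^^
    return _quantile_unchecked(
        a, q, axis, out, overwrite_input, method, keepdims, weights)
    return _ureduce(a,
                    func=_quantile_ureduce_func,
    ...<5 lines>...
                    overwrite_input=overwrite_input,
                    method=method)
    r = func(a, **kwargs)
    result = _quantile(arr,
                       quantiles=q,
    ...<2 lines>...
                       out=out,
                       weights=wgt)
    slices_having_nans = np.isnan(arr[-1, ...])
                                  ~~~^^^^^^^^^
IndexError: index -1 is out of bounds for axis 0 with size 0
```

View pics/w7.png

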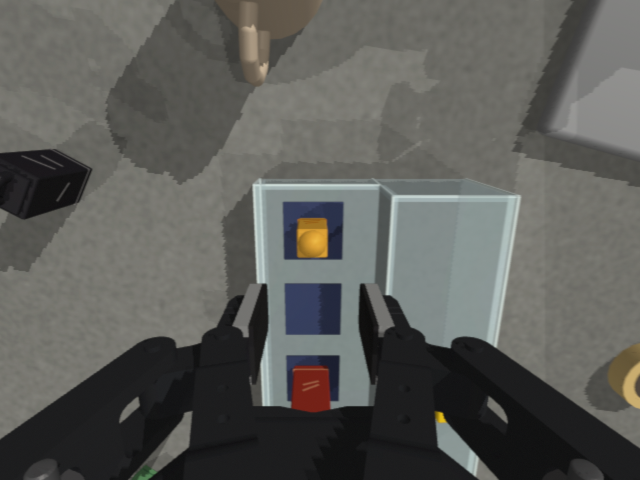

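```bash
python3 - <<'E'
from h import *
plan([.393,.2853,.155],68)
E
```

```text
t 16.70 yaw 98.61 pos [0.5908 0.2786 0.1495] w 0.0387 DELTA [36.2, -194.6, -5.0] [-0.14, 0.08, 30.61] | 198.0
```

Call:
{"api": "servo_tool", "payload": {"steps": [[5,-25,-3,0,0,4],[13,-70,-5,0,0,10],[22,-115,-5,0,0,17],[30,-155,-5,0,0,24],[35,-182,-5,0,0,29],[36,-194,-5,0,0,30.6],[36,-194,-5,0,0,30.6],[36,-194,-5,0,0,30.6]], "hand": 0}}

```text
clock: 17.5
position: [0.3948, 0.2856, 0.1554]
ee_rot: [0.0, 0.829, 0.56, -0.0]
contact_force: [-0.5, 0.0, 0.0]
width: 0.0854
```

```bash
python3 - <<'E'
from h import *
st=telemetry.get_state(); im,d=cams.get_image("wrist"); cv2.imwrite("pics/w8.png",im[:,:,::-1])
P=cloud("wrist",d,st)
for n,h,s,o in [("black_seal_center",.061,.032,0)]:
  for r in spotter.outline_of(n,"wrist")[:2]:
    m=r['region'].astype(bool); m&=P[...,2]>.01; print(n,r['conf'],r['rect'],m.sum(),sealfit(m,P,h,s),np.percentile(P[m][:,2],[2,50,98]))
plan([.393,.2853,.02],68)
E
```

```text
black_seal_center 0.93 [286.9, 200.9, 47.6, 60.4] 2726 ((np.float64(946.6267455567407), np.float64(69.0), np.float64(30.970513831046276), np.float64(30.565419441242796), np.float64(392.78626990517955), np.float64(285.94580433305543)), ((392.7391052246094, 285.3996276855469), (32.71034240722656, 31.992645263671875), 69.083740234375)) [0.01628422 0.06383039 0.07677692]
t 17.60 yaw 68.00 pos [0.3956 0.2856 0.1556] w 0.0855 DELTA [-1.3, -2.3, 135.6] [0.02, 0.01, 0.0] | 136.0
```

View pics/w8.png

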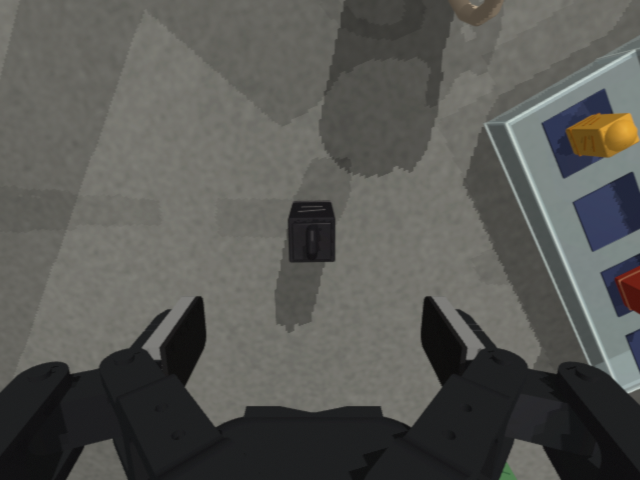

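Call:
{"api": "servo_tool", "payload": {"steps": [[-1,-2.6,20,0,0,-1],[-1,-2.6,55,0,0,-1],[-1,-2.6,90,0,0,-1],[-1,-2.6,118,0,0,-1],[-1,-2.6,132,0,0,-1],[-1,-2.6,137,0,0,-1],[-1,-2.6,137,0,0,-1]]}}

```text
clock: 18.3
position: [0.3923, 0.2854, 0.0182]
ee_rot: [-0.0, 0.824, 0.566, -0.001]
contact_force: [0.4, 0.4, -0.2]
width: 0.0851
```

Call:
{"api": "servo_tool", "payload": {"steps": [[0,0,0,0,0,0],[0,0,0,0,0,0],[0,0,0,0,0,0],[0,0,0,0,0,0],[0,0,0,0,0,0],[0,0,0,0,0,0],[0,0,0,0,0,0]], "hand": 255, "grip_force": 50}}

```text
clock: 19.0
position: [0.3925, 0.2859, 0.0198]
ee_rot: [0.0, 0.824, 0.566, 0.001]
contact_force: [-1.0, -1.1, 6.3]
width: 0.0313
```

Call:
{"api": "servo_tool", "payload": {"steps": [[0,0,-5,0,0,0],[0,0,-20,0,0,0],[0,0,-50,0,0,0],[0,0,-85,0,0,0],[0,0,-118,0,0,0],[0,0,-140,0,0,0],[0,0,-150,0,0,0],[0,0,-152,0,0,0]]}}

```text
clock: 19.8
position: [0.3919, 0.2857, 0.1717]
ee_rot: [0.0, 0.824, 0.566, 0.001]
contact_force: [0.0, 0.7, -2.8]
width: 0.0317
```

```bash
python3 - <<'E'
from h import *
plan([.6205,.0893,.17],98.6)
E
```

```text
t 19.80 yaw 69.00 pos [0.3919 0.2857 0.1717] w 0.0317 DELTA [-101.4, 283.8, 1.8] [0.07, -0.04, -29.6] | 301.0
```

Call:
{"api": "servo_tool", "payload": {"steps": [[-7,20,0,0,0,-3],[-21,58,0,0,0,-7],[-37,103,0,0,0,-12],[-53,148,0,0,0,-17],[-69,193,0,0,0,-22],[-84,235,0,0,0,-26],[-95,267,0,0,0,-29],[-101,282,0,0,0,-29.6]]}}

```text
clock: 20.6
position: [0.6202, 0.0878, 0.1683]
ee_rot: [-0.001, 0.653, 0.758, -0.001]
contact_force: [-0.8, 0.9, -2.5]
width: 0.0316
```

```bash
python3 - <<'E'
from h import *
plan([.6205,.0893,.13],98.6)
E
```

```text
t 20.60 yaw 98.49 pos [0.6202 0.0878 0.1683] w 0.0316 DELTA [1.4, 0.6, 38.3] [-0.17, 0.02, -0.11] | 38.0
```

Call:
{"api": "servo_tool", "payload": {"steps": [[0,0,10,0,0,0],[0,0,25,0,0,0],[0,0,35,0,0,0],[0,0,38,0,0,0],[0,0,38,0,0,0],[0,0,38,0,0,0]]}}

```text
clock: 21.2
position: [0.6188, 0.0909, 0.1335]
ee_rot: [0.0, 0.652, 0.758, 0.0]
contact_force: [0.3, -0.5, -2.8]
width: 0.0314
```

```bash
python3 - <<'E'
from h import *
st=telemetry.get_state(); im,d=cams.get_image("wrist"); cv2.imwrite("pics/w9.png",im[:,:,::-1])
P=cloud("wrist",d,st)
for r in spotter.outline_of("pad_1","wrist"):
    m=r['region'].astype(bool);q=np.argwhere(m)[:,::-1]
    print(r['conf'],r['rect'],fitq(q,"wrist",.036,st),np.median(P[m][:,2]).round(4))
for r in spotter.outline_of("black_seal_center","wrist")[:1]:
    m=r['region'].astype(bool); print(r['conf'],r['rect'],sealfit(m,P-np.array([0,0,st['position'][2]-.0198]),.061,.02),np.percentile(P[m][:,2],[2,50,98]))
plan([.6205,.0893,.066],98.6)
E
```

```text
0.98 [280.9, 214.0, 67.5, 43.9] (array([0.61974738, 0.09466148]), (44.503822326660156, 32.0143928527832), 8.435258865356445) 0.037
0.56 [276.9, 0.0, 79.7, 74.2] (array([0.6019967 , 0.21334964]), (44.29574203491211, 39.43194580078125), 8.664508819580078) 0.037
0.55 [282.0, 110.8, 71.1, 67.7] (array([0.61112109, 0.15246191]), (44.41866683959961, 43.47282409667969), 8.638818740844727) 0.037
0.97 [260.9, 255.4, 101.9, 154.8] ((np.float64(868.2491457547492), np.float64(9.0), np.float64(30.429149720577243), np.float64(28.533467209161255), np.float64(617.8649796429033), np.float64(92.9674912091881)), ((618.3681030273438, 91.27027893066406), (33.261566162109375, 32.922611236572266), 8.934423446655273)) [0.1216418  0.17575382 0.19028558]
t 21.35 yaw 98.62 pos [0.6192 0.0905 0.1338] w 0.0314 DELTA [-1.4, 1.0, 67.8] [0.08, 0.01, 0.02] | 68.0
```

View pics/w9.png

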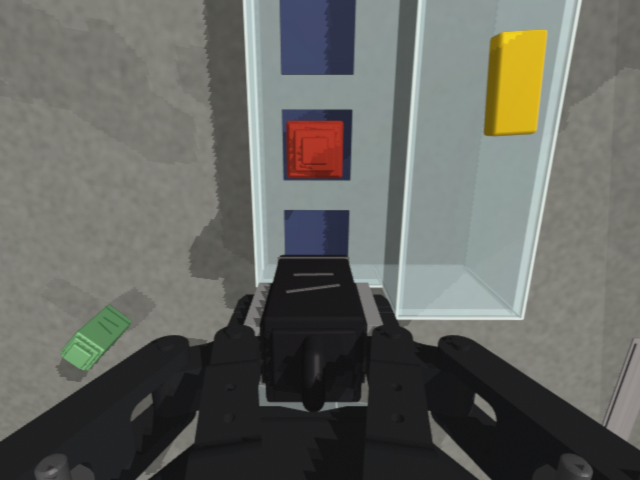

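Call:
{"api": "servo_tool", "payload": {"steps": [[-1,1,12,0,0,0],[-1.4,1,30,0,0,0],[-1.4,1,48,0,0,0],[-1.4,1,61,0,0,0],[-1.4,1,66,0,0,0],[-1.4,1,67.5,0,0,0],[-1.4,1,67.5,0,0,0],[-1.4,1,67.5,0,0,0]]}}

```text
clock: 22.15
position: [0.6208, 0.089, 0.0663]
ee_rot: [0.001, 0.652, 0.758, 0.001]
contact_force: [0.3, -0.2, -2.4]
width: 0.0317
```

Call:
{"api": "servo_tool", "payload": {"steps": [[0,0,3,0,0,0],[0,0,6,0,0,0],[0,0,8,0,0,0],[0,0,9,0,0,0],[0,0,9.8,0,0,0],[0,0,9.8,0,0,0],[0,0,9.8,0,0,0]]}}

```text
clock: 22.85
position: [0.6199, 0.089, 0.0559]
ee_rot: [-0.0, 0.652, 0.758, -0.0]
contact_force: [-0.8, -0.1, -0.1]
width: 0.0315
```

Call:
{"api": "servo_tool", "payload": {"steps": [[0,0,0.4,0,0,0],[0,0,0.8,0,0,0],[0,0,0.8,0,0,0]]}}

```text
clock: 23.15
position: [0.62, 0.089, 0.0559]
ee_rot: [0.0, 0.652, 0.758, 0.0]
contact_force: [-2.4, -0.3, 5.7]
width: 0.0316
```

Call:
{"api": "servo_tool", "payload": {"steps": [[0,0,0,0,0,0],[0,0,0,0,0,0],[0,0,0,0,0,0],[0,0,0,0,0,0]], "hand": 118}}

```text
clock: 23.55
position: [0.6202, 0.089, 0.0547]
ee_rot: [0.0, 0.652, 0.758, 0.0]
contact_force: [-0.5, 0.5, 0.3]
width: 0.0455
```

Call:
{"api": "servo_tool", "payload": {"steps": [[0,0,-6,0,0,0],[0,0,-20,0,0,0],[0,0,-50,0,0,0],[0,0,-85,0,0,0],[0,0,-108,0,0,0],[0,0,-115,0,0,0],[0,0,-115,0,0,0]]}}

```text
clock: 24.25
position: [0.6208, 0.0891, 0.1717]
ee_rot: [0.001, 0.652, 0.758, 0.001]
contact_force: [0.3, 0.4, -0.1]
width: 0.0461
```

```bash
python3 - <<'E'
from h import *
st=telemetry.get_state(); im,d=cams.get_image("wrist"); cv2.imwrite("pics/w10.png",im[:,:,::-1])
P=cloud("wrist",d,st)
for n,h,s,o in [("black_seal_center",.061,.032,.036),("green_seal_center",.044,.024,0)]:
  for r in spotter.outline_of(n,"wrist")[:1]:
    m=r['region'].astype(bool); print(n,r['conf'],r['rect'],sealfit(m,P-np.array([0,0,o]),h,s),np.percentile(P[m][:,2],[2,50,98]))
plan([.464,-.0187,.16],56.5)
E
```

```text
black_seal_center 0.96 [285.0, 205.6, 52.3, 67.3] ((np.float64(934.8790201729973), np.float64(9.0), np.float64(30.47391095336411), np.float64(30.678012467900615), np.float64(619.4230677132939), np.float64(89.76961066857177)), ((619.5663452148438, 89.40948486328125), (31.998817443847656, 32.34294891357422), 8.798617362976074)) [0.04350886 0.09962187 0.11275957]
green_seal_center 0.81 [88.6, 282.3, 59.9, 57.1] ((np.float64(473.5372236321372), np.float64(55.0), np.float64(20.494121529122538), np.float64(23.106002516830586), np.float64(465.86338204131766), np.float64(-15.22194111108314)), ((465.1194763183594, -16.35944366455078), (24.569684982299805, 24.21905517578125), 56.3957633972168)) [0.00343979 0.04109189 0.05169525]
t 24.40 yaw 98.60 pos [0.619  0.089  0.1684] w 0.0455 DELTA [-83.3, -169.3, 8.9] [-0.16, 0.05, 42.1] | 189.0
```

View pics/w10.png

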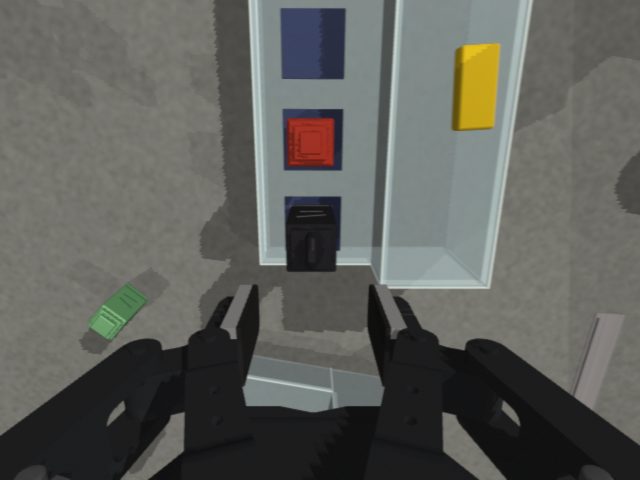

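Black stands on pad 4 (px 311,240), square and about 1 mm off centre. Green is at px (118,312); go above it.

Call:
{"api": "servo_tool", "payload": {"steps": [[-10,-20,-3,0,0,6],[-28,-56,-3,0,0,14],[-48,-97,-2,0,0,22],[-66,-134,3,0,0,30],[-78,-160,7,0,0,37],[-83,-169,9,0,0,42],[-83,-169,9,0,0,42],[-83,-169,9,0,0,42]], "hand": 0}}

```text
clock: 25.2
position: [0.4655, -0.0182, 0.1603]
ee_rot: [-0.0, 0.88, 0.475, -0.0]
contact_force: [0.0, 0.3, 0.0]
width: 0.0857
```

```bash
python3 - <<'E'
from h import *
st=telemetry.get_state(); im,d=cams.get_image("wrist"); cv2.imwrite("pics/w11.png",im[:,:,::-1])
P=cloud("wrist",d,st)
for n,h,s,o in [("green_seal_center",.044,.024,0)]:
  for r in spotter.outline_of(n,"wrist")[:1]:
    m=r['region'].astype(bool); print(n,r['conf'],r['rect'],sealfit(m,P-np.array([0,0,o]),h,s),np.percentile(P[m][:,2],[2,50,98]))
plan([.464,-.0187,.0085],56.3)
E
```

```text
green_seal_center 0.94 [296.3, 202.3, 31.8, 43.1] ((np.float64(520.0800488598977), np.float64(56.0), np.float64(23.073661708541295), np.float64(22.53998760272094), np.float64(464.36944792300096), np.float64(-16.88376045020982)), ((464.10479736328125, -17.29543113708496), (24.346107482910156, 23.055116653442383), 56.38119888305664)) [0.0068351  0.04731696 0.05207683]
t 25.30 yaw 56.69 pos [ 0.4662 -0.018   0.1606] w 0.0854 DELTA [-1.8, -1.4, 152.1] [-0.01, -0.01, 0.39] | 152.0
```

View pics/w11.png

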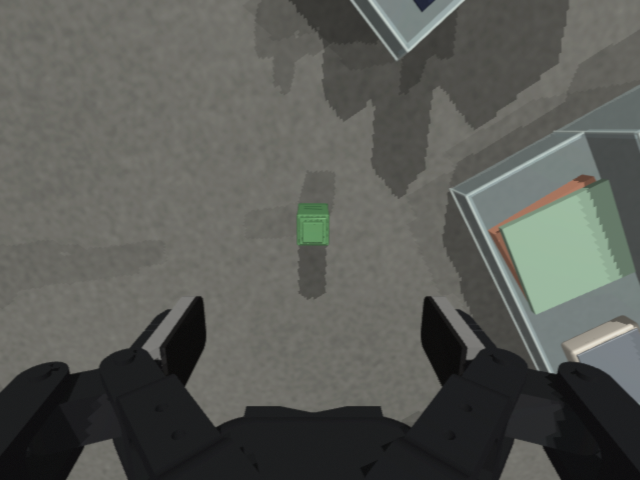

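Call:
{"api": "servo_tool", "payload": {"steps": [[-0.7,-1.8,20,0,0,0.4],[-0.7,-1.8,60,0,0,0.4],[-0.7,-1.8,100,0,0,0.4],[-0.7,-1.8,130,0,0,0.4],[-0.7,-1.8,146,0,0,0.4],[-0.7,-1.8,151,0,0,0.4],[-0.7,-1.8,151,0,0,0.4]]}}

```text
clock: 26.0
position: [0.4639, -0.0176, 0.0093]
ee_rot: [-0.0, 0.882, 0.472, -0.0]
contact_force: [0.4, 0.9, 0.2]
width: 0.0855
```

Call:
{"api": "servo_tool", "payload": {"steps": [[0,0,0,0,0,0],[0,0,0,0,0,0],[0,0,0,0,0,0],[0,0,0,0,0,0],[0,0,0,0,0,0],[0,0,0,0,0,0],[0,0,0,0,0,0],[0,0,0,0,0,0]], "hand": 255, "grip_force": 40}}

```text
clock: 26.8
position: [0.4639, -0.018, 0.0106]
ee_rot: [0.0, 0.882, 0.471, 0.0]
contact_force: [-0.4, 0.4, 5.6]
width: 0.0232
```

Call:
{"api": "servo_tool", "payload": {"steps": [[0,0,-5,0,0,0],[0,0,-20,0,0,0],[0,0,-50,0,0,0],[0,0,-85,0,0,0],[0,0,-118,0,0,0],[0,0,-145,0,0,0],[0,0,-160,0,0,0],[0,0,-165,0,0,0]]}}

```text
clock: 27.6
position: [0.4643, -0.0181, 0.1768]
ee_rot: [0.001, 0.882, 0.471, 0.001]
contact_force: [0.6, 0.1, -0.5]
width: 0.0236
```

```bash
python3 - <<'E'
from h import *
plan([.6015,.2155,.17],98.6)
E
```

```text
t 27.60 yaw 56.20 pos [ 0.4643 -0.0181  0.1768] w 0.0236 DELTA [270.4, -15.9, 7.1] [0.21, -0.0, -42.4] | 271.0
```

Call:
{"api": "servo_tool", "payload": {"steps": [[20,-1,0,0,0,-5],[58,-3,0,0,0,-11],[102,-6,0,0,0,-18],[146,-9,0,0,0,-25],[190,-11,0,0,0,-32],[230,-14,0,0,0,-38],[258,-15,0,0,0,-42],[270,-16,0,0,0,-42.4]]}}

```text
clock: 28.4
position: [0.6008, 0.2176, 0.173]
ee_rot: [-0.001, 0.651, 0.759, -0.001]
contact_force: [0.3, -0.6, -0.8]
width: 0.0234
```

Call:
{"api": "servo_tool", "payload": {"steps": [[0,0,8,0,0,0],[0,0,18,0,0,0],[0,0,24,0,0,0],[0,0,26,0,0,0],[0,0,26,0,0,0]]}}

```text
clock: 28.9
position: [0.5998, 0.2143, 0.1484]
ee_rot: [-0.0, 0.653, 0.758, -0.001]
contact_force: [-0.9, -0.8, -0.4]
width: 0.0235
```

```bash
python3 - <<'E'
from h import *
st=telemetry.get_state(); im,d=cams.get_image("wrist"); cv2.imwrite("pics/w12.png",im[:,:,::-1])
P=cloud("wrist",d,st)
for r in spotter.outline_of("pad_1","wrist"):
    m=r['region'].astype(bool);q=np.argwhere(m)[:,::-1]
    print(r['conf'],r['rect'],fitq(q,"wrist",.036,st),np.median(P[m][:,2]).round(4))
for r in spotter.outline_of("green_seal_center","wrist")[:1]:
    m=r['region'].astype(bool); print(r['conf'],r['rect'],sealfit(m,P-np.array([0,0,st['position'][2]-.0106]),.044,.02),np.percentile(P[m][:,2],[2,50,98]))
plan([.6017,.2155,.060],98.6)
E
```

```text
0.89 [282.8, 105.0, 69.1, 70.6] (array([0.59205664, 0.27887631]), (44.84575271606445, 45.14025115966797), 8.536181449890137) 0.0369
0.83 [291.7, 375.4, 52.2, 30.0] (array([0.62211798, 0.08060641]), (43.67437744140625, 28.583477020263672), 9.471047401428223) 0.0369
0.6 [285.5, 201.1, 64.1, 59.2] (array([0.60188489, 0.21513814]), (45.18593215942383, 44.4472770690918), 8.540095329284668) 0.0369
0.89 [277.7, 266.7, 73.8, 108.1] ((np.float64(494.79939139860005), np.float64(7.0), np.float64(22.967285451864086), np.float64(21.543660108880687), np.float64(598.7504370219217), np.float64(217.20985603505693)), ((599.0905151367188, 215.8824920654297), (24.575366973876953, 25.139936447143555), 8.906140327453613)) [0.14326871 0.18282903 0.18953335]
t 29.05 yaw 98.57 pos [0.6006 0.215  0.1494] w 0.0235 DELTA [0.3, 1.1, 89.4] [0.06, 0.0, -0.03] | 89.0
```

View pics/w12.png

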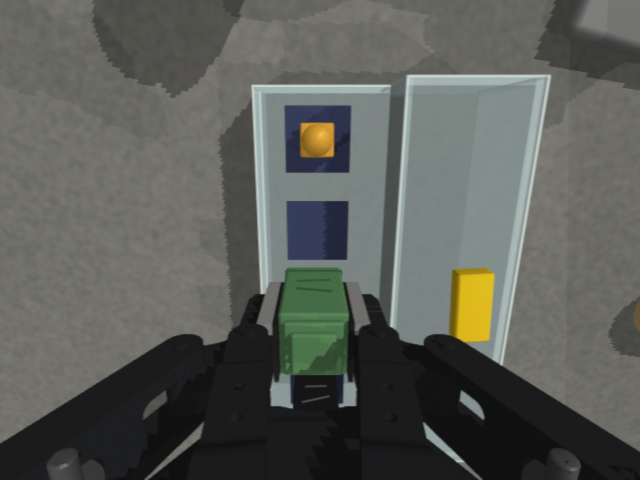

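Call:
{"api": "servo_tool", "payload": {"steps": [[0.3,1.1,15,0,0,0],[0.3,1.1,38,0,0,0],[0.3,1.1,62,0,0,0],[0.3,1.1,80,0,0,0],[0.3,1.1,87,0,0,0],[0.3,1.1,89,0,0,0],[0.3,1.1,89,0,0,0],[0.3,1.1,89,0,0,0]]}}

```text
clock: 29.85
position: [0.6023, 0.216, 0.0611]
ee_rot: [0.001, 0.652, 0.758, 0.001]
contact_force: [0.6, 0.7, -0.3]
width: 0.0231
```

Call:
{"api": "servo_tool", "payload": {"steps": [[0,0,4,0,0,0],[0,0,8,0,0,0],[0,0,11,0,0,0],[0,0,12.5,0,0,0],[0,0,13.5,0,0,0],[0,0,13.5,0,0,0],[0,0,13.5,0,0,0]]}}

```text
clock: 30.55
position: [0.6012, 0.2158, 0.0466]
ee_rot: [-0.0, 0.652, 0.758, -0.0]
contact_force: [-1.8, 0.6, 2.7]
width: 0.0237
```

Call:
{"api": "servo_tool", "payload": {"steps": [[0,0,0.3,0,0,0],[0,0,0.3,0,0,0],[0,0,0.3,0,0,0]]}}

```text
clock: 30.85
position: [0.6012, 0.2158, 0.0467]
ee_rot: [0.0, 0.652, 0.758, -0.0]
contact_force: [-2.4, -1.4, 4.8]
width: 0.0235
```

Call:
{"api": "servo_tool", "payload": {"steps": [[0,0,0,0,0,0],[0,0,0,0,0,0],[0,0,0,0,0,0],[0,0,0,0,0,0]], "hand": 135}}

```text
clock: 31.25
position: [0.6015, 0.2159, 0.0458]
ee_rot: [0.0, 0.652, 0.758, -0.0]
contact_force: [-0.5, 0.4, 0.4]
width: 0.0404
```

Call:
{"api": "servo_tool", "payload": {"steps": [[0,0,-6,0,0,0],[0,0,-20,0,0,0],[0,0,-50,0,0,0],[0,0,-90,0,0,0],[0,0,-130,0,0,0],[0,0,-155,0,0,0],[0,0,-160,0,0,0],[0,0,-160,0,0,0]]}}

```text
clock: 32.05
position: [0.6019, 0.216, 0.2079]
ee_rot: [0.001, 0.652, 0.758, 0.001]
contact_force: [0.7, -0.3, -0.6]
width: 0.0398
```

Call:
{"api": "servo_tool", "payload": {"steps": [[-25,0,0,0,0,0],[-65,0,0,0,0,0],[-95,0,0,0,0,0],[-110,0,0,0,0,0],[-110,0,0,0,0,0],[-110,0,0,0,0,0],[-110,0,0,0,0,0]]}}

```text
clock: 32.75
position: [0.6175, 0.1085, 0.2057]
ee_rot: [-0.001, 0.652, 0.759, 0.0]
contact_force: [0.3, -0.0, 0.1]
width: 0.0399
```

```bash
python3 - <<'E'
from h import *
st=telemetry.get_state(); im,d=cams.get_image("wrist"); cv2.imwrite("pics/w13.png",im[:,:,::-1])
P=cloud("wrist",d,st)
pads=dict(honey=(592.1,278.8),green=(601.9,215.3),red=(611.2,152.4),black=(620.8,89.3))
for n,h in [("honey",.032),("green",.044),("red",.054),("black",.061)]:
  for r in spotter.outline_of(n+"_seal_center","wrist")[:1]:
    m=r['region'].astype(bool); c,s,a=sealfit(m,P-np.array([0,0,.036]),h,0)[1]; print(n,round(r['conf'],2),np.round(c,1),np.round(s,1),round(a,1),"off",np.round(np.array(c)-pads[n],1),np.percentile(P[m][:,2],[2,50,98]).round(3))
print(st['position'],st['clock'],st['contact_force'])
im,d=cams.get_image("scene");cv2.imwrite("pics/s2.png",im[:,:,::-1])
im,d=cams.get_image("top");cv2.imwrite("pics/t2.png",im[:,:,::-1])
Pt=cloud("top",d)
for n in("mug","paste_dish"):
  for r in spotter.outline_of(n,"top")[:1]:
    m=r['region'].astype(bool); p=Pt[m];zs=p[:,2]; print(n,r['rect'],p[np.abs(zs-np.percentile(zs,90))<.008].mean(0).round(4))
E
```

```text
Traceback (most recent call last):
  File "h.py", line 39, in sealfit
    ul,uh=np.percentile(u,[1.5,98.5]); vl,vh=np.percentile(v,[1.5,98.5])
          ~~~~~~~~~~~~~^^^^^^^^^^^^^^
IndexError: index -1 is out of bounds for axis 0 with size 0
```

View pics/w13.png

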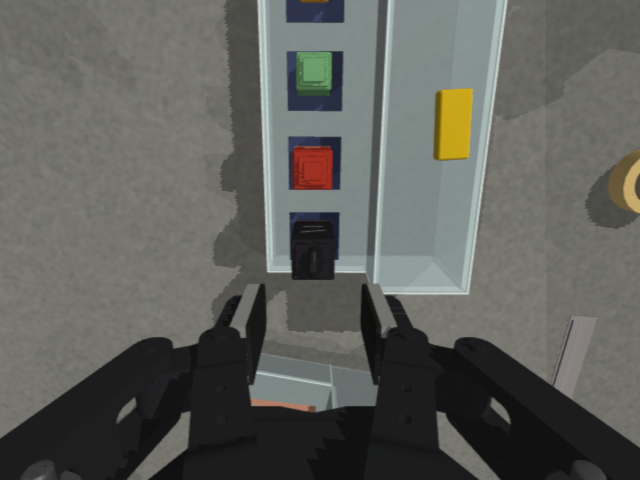

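Call:
{"api": "servo_tool", "payload": {"steps": [[12,0,-5,0,0,0],[30,0,-20,0,0,0],[45,0,-30,0,0,0],[50,0,-35,0,0,0],[50,0,-35,0,0,0],[50,0,-35,0,0,0]]}}

```text
clock: 33.45
position: [0.6102, 0.1565, 0.2409]
ee_rot: [0.0, 0.652, 0.758, -0.0]
contact_force: [1.0, 0.0, -1.1]
width: 0.0402
```

```bash
python3 - <<'E'
from h import *
st=telemetry.get_state(); im,d=cams.get_image("wrist"); cv2.imwrite("pics/w14.png",im[:,:,::-1])
P=cloud("wrist",d,st)
pads=dict(honey=(592.1,278.8),green=(601.9,215.3),red=(611.2,152.4),black=(620.8,89.3))
for n,h in [("honey",.032),("green",.044),("red",.054),("black",.061)]:
  for r in spotter.outline_of(n+"_seal_center","wrist")[:2]:
    m=r['region'].astype(bool)
    try: c,s,a=sealfit(m,P-np.array([0,0,.036]),h,0)[1]
    except Exception: print(n,"nofit",r['conf'],r['rect']); continue
    print(n,round(r['conf'],2),np.round(c,1),np.round(s,1),round(a,1),"off",np.round(np.array(c)-pads[n],1),np.percentile(P[m][:,2],[2,50,98]).round(3))
print(st['position'],st['clock'],st['contact_force'])
im,d=cams.get_image("scene");cv2.imwrite("pics/s2.png",im[:,:,::-1])
im,d=cams.get_image("top");cv2.imwrite("pics/t2.png",im[:,:,::-1])
Pt=cloud("top",d)
for n in("mug","paste_dish"):
  for r in spotter.outline_of(n,"top")[:1]:
    m=r['region'].astype(bool); p=Pt[m];zs=p[:,2]; print(n,r['rect'],p[np.abs(zs-np.percentile(zs,90))<.008].mean(0).round(4))
E
```

```text
honey 0.82 [591.6 279. ] [19.1 20.1] 8.2 off [-0.5  0.2] [0.047 0.071 0.076]
green 0.95 [600.6 217.1] [23.6 23.5] 8.7 off [-1.3  1.8] [0.079 0.084 0.088]
red 0.6 [609.5 153. ] [27.8 27.3] 8.8 off [-1.7  0.6] [0.039 0.094 0.1  ]
black 0.89 [619.7  89.7] [32.  32.4] 9.0 off [-1.1  0.4] [0.038 0.098 0.113]
[0.61017538 0.15648207 0.24089141] 33.45 [ 9.69282714e-01  2.19422116e-04 -1.12550718e+00]
mug [88.1, 202.4, 58.4, 43.1] [0.5316 0.4436 0.0902]
paste_dish [424.2, 269.5, 26.4, 24.5] [ 0.4204 -0.2803  0.0241]
```

View pics/w14.png

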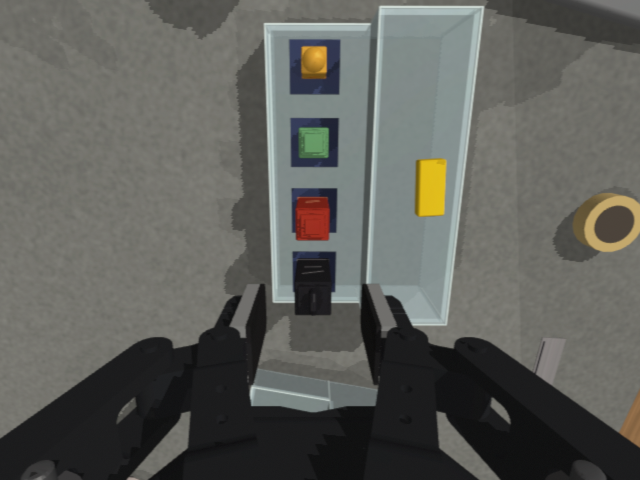

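View pics/s2.png

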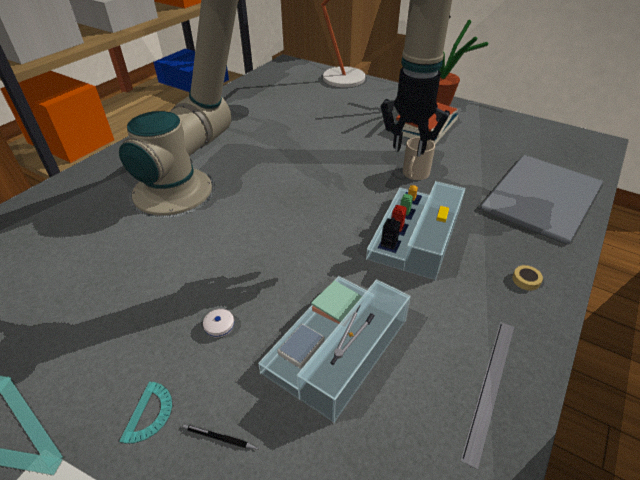

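All four seals stand upright in order on their pads (wrist px: honey 314,62; green 314,142; red 313,218; black 313,290). The gripper is clear of them, so I am handing in.

```bash
python3 -c "
from rig import sign_off
print(sign_off())"
```

```text
the job is handed in; nothing more can be done
None
```

All four seals are on their pads in height order: honey on pad 1, green on 2, red on 3 and black on 4. The job is handed in at about 34 s of the 96 s. I gripped each seal on its flat sides and lowered it until the force reading showed contact (about 4–6 N) before releasing. `sign_off` reported no verdict.

- **Placing:** the last wrist-camera check put each seal within about 2.3 mm of its pad centre. Each was square to its pad within about 0.5°, and its top was at the expected height.
- **Mug and dish:** top-camera readings moved by about 2 mm for the mug and under 1 mm for the dish. That is within measurement noise, so neither appears to have shifted.
- **Disagreement:** the top and wrist cameras differed by about 3 mm on the pad positions. I went by the wrist camera, which matched the arm's own position readings.
- **Failed checks:** the spotter found no red seal in one wrist view. It also returned a few unusable outlines. I checked those against the picture or measured again.

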